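# Sort the seasoning canisters by their slides, keeping their order

## Robot

A 6-joint arm with a two-finger parallel gripper is mounted at the origin on the work surface. World frame = base frame: x ahead of the robot, y to its left, z up, the work surface at z = 0. Lengths are in m, angles in rad, forces in N, time in s.
With the tool pointing down it reaches from about 0.275 to 0.75 m from the base axis. Payload 10.2 kg.
Tool frame: the origin (TCP) lies midway between the tips of the shut fingers; the grasp point (between the pads) lies 19 mm behind it (env.hold_point_z is the distance from the TCP to the grasp point, in m); x points along the fingers, z is the direction in which the jaws open and shut, and the axes are right-handed (so a half turn about x gives the same grasp; the last joint's range is limited). The gripper opens to 85 mm and grips with 20 to 120 N. Pads are 22 mm wide; open, the fingers measure 114 mm over their backs; the gripper's body (76 mm by 85 mm) begins 54 mm behind the grasp point. The pads swing forward as they close: fully open they stand 13 mm farther back than shut.
Start: joints at [-1.55, 0.313, 1.498, -0, 1.331, -0.223], TCP at [0.127, -0.509, 0.231] pointing down, gripper open.
Joint ranges: [-2.94, 2.94], [-0.97, 2.17], [0.19, 2.56], [-1.23, 4.37], [0.02, 3.11], [-2.88, 2.88]. Speed limits (rad/s): [2.39, 2.39, 3.01, 3.14, 3.14, 3.14].

## Interface

Orientations are given as a unit quaternion [x, y, z, w].
In Python, from bench import env, kinematics, monitor, eyes, job gives the robot as it stands. The module is installed in compiled form; this text tells all that it offers. Calls block until the motion is done:
- env.reach(position, orientation): joint-space move of the TCP to a pose.
- env.movel(position, velocity=0.15, frame=None, guard=None): straight line of the TCP; frame=None keeps the orientation; velocity is the mean speed in m/s. With guard (N) it stops when the force on the tool has changed by that much, and returns True; else False.
- env.set_joints(angles): joint-space move.
- env.release() and env.close_gripper(effort=None): open the fingers fully, or close them until they stop; effort is the grip in N (None keeps the last).
- env.hold(seconds).
- kinematics.ik(position, orientation): joint angles nearest the present ones, or None.
- monitor.sense(): the state.
- eyes.grab_frame(name): name is "side" or "top"; returns a dict with "frame" (400x640x3 uint8, red, green, blue), "mtx" (3x3 intrinsics, pixels), "view" (4x4, takes a point from world to camera coordinates). Camera axes: x right, y down, z forward; pixel columns grow to the right and rows downward; lengths in m; the calibration is good to about 2 mm. A picture is of the moment at which its call begins. There is no depth.
A pose or a line that the arm cannot do raises env.MotionError and nothing moves.
- job.hand_in(): hands the job in, once; it reports no verdict.
The state is a dict: "clock": time; "joints": joint angles; "qvel": joint speeds; "joint_efforts": joint torques, N m; "position": TCP position; "ee_rot": TCP orientation; "contact_force": force on the tool from outside, world axes, zero at the start; "ft_torque": the same for the moment, N m; "finger_gap": opening from 0.0 (shut) to 1.0 (fully open).
Only numpy, scipy, OpenCV 4.12 (cv2) and the standard library are available. Lean on these libraries where they do the work, as an engineer would, in place of code of your own. Each camera call takes 0.05 s, during which the arm holds its last target. There are 200 camera calls.

## Task

Clear the row of four seasoning canisters into the two racks beyond it: the two with the slide pushed in go into the steel serving rack with the loop handle, the two with the slide pulled out go into the plain black refill tray. In each rack keep the left-to-right order, as seen from the robot, that the two had in the row. Set each one down upright on the floor of its own pocket, never tipping it over.

Things in the scene. Friction and masses are not known exactly. Their poses are not given: they have to be found in the camera images.
- round_in_centre (a point): Steel seasoning canister, ROUND, diameter 50 mm, 74 mm high, ~250 g, black lid above 62 mm; across the lid a tight metal slide 16 mm wide along its y, lug up to 78 mm. Slide PUSHED IN: its end stands only 2 to 4 mm out of the body's -y side. Point: its centre, 37 mm above the underside; z up. Grip it across x.
- square_in_centre (a point): Steel seasoning canister, SQUARE, 46 by 46 mm, 74 mm high, ~250 g, black lid above 62 mm; across the lid a tight metal slide 16 mm wide along its y, lug up to 78 mm. Slide PUSHED IN: its end stands only 2 to 4 mm out of the body's -y side. Point: its centre, 37 mm above the underside; z up. Grip it across x.
- round_out_centre (a point): Steel seasoning canister, ROUND, diameter 50 mm, 74 mm high, ~250 g, black lid above 62 mm; across the lid a tight metal slide 16 mm wide along its y, lug up to 78 mm. Slide PULLED OUT 22 to 24 mm from the body's -y side, baring a white mouth. Keep it pointing so: slides facing each other in neighbouring pockets collide. Point: its centre, 37 mm above the underside; z up. Grip it across x.
- square_out_centre (a point): Steel seasoning canister, SQUARE, 46 by 46 mm, 74 mm high, ~250 g, black lid above 62 mm; across the lid a tight metal slide 16 mm wide along its y, lug up to 78 mm. Slide PULLED OUT 22 to 24 mm from the body's -y side, baring a white mouth. Keep it pointing so: slides facing each other in neighbouring pockets collide. Point: its centre, 37 mm above the underside; z up. Grip it across x.
- holder_round_in: Grey single-pocket holder in which the round canister with slide pushed in stands at the start: it marks that one's place in the row. 84 by 84 by 16 mm, fixed; pocket 68 by 68 mm, floor 4 mm above the origin (centre of the underside, 4 mm over the counter). The four holders stand 90 mm apart along their y, which points to the robot's left, within 0.2 rad.
- holder_square_in: Grey single-pocket holder in which the square canister with slide pushed in stands at the start: it marks that one's place in the row. 84 by 84 by 16 mm, fixed; pocket 68 by 68 mm, floor 4 mm above the origin (centre of the underside, 4 mm over the counter). The four holders stand 90 mm apart along their y, which points to the robot's left, within 0.2 rad.
- holder_round_out: Grey single-pocket holder in which the round canister with slide pulled out stands at the start: it marks that one's place in the row. 84 by 84 by 16 mm, fixed; pocket 68 by 68 mm, floor 4 mm above the origin (centre of the underside, 4 mm over the counter). The four holders stand 90 mm apart along their y, which points to the robot's left, within 0.2 rad.
- holder_square_out: Grey single-pocket holder in which the square canister with slide pulled out stands at the start: it marks that one's place in the row. 84 by 84 by 16 mm, fixed; pocket 68 by 68 mm, floor 4 mm above the origin (centre of the underside, 4 mm over the counter). The four holders stand 90 mm apart along their y, which points to the robot's left, within 0.2 rad.
- serving_rack: Serving rack: stainless steel, with an upright wire loop handle 54 mm high at its +y end, 105 mm from the origin. Origin: centre of the underside; z up. 90 mm in x, 186 mm (+22 at the handle) in y, 16 mm high, fixed. Two pockets 68 by 68 mm, 12 mm deep (floor 4 mm above the origin), centred at x = 0, y = +45 mm (left) and -45 mm (right). y points to the robot's left, within 0.2 rad.
- refill_tray: Refill tray: plain black plastic, no handle. Origin: centre of the underside; z up. 90 mm in x, 186 mm in y, 16 mm high, fixed. Two pockets 68 by 68 mm, 12 mm deep (floor 4 mm above the origin), centred at x = 0, y = +45 mm (left) and -45 mm (right). y points to the robot's left, within 0.2 rad.

How it is judged:
By the outcome, as a careful person would: the job done as asked, in the order asked, and still so for the second after the job is handed in, with the robot touching nothing.
It also fails if it takes over 96 s, if anything falls off the work surface, if the arm or the gripper's body presses on something with over 40 N, if the wrist force passes 120 N, or if a joint passes its speed limit or range.

## Working session

There is one attempt and no reset: what is moved stays moved. The work goes in short steps, each a Python script; the robot and the scene stay as the last script left them, time stands still between calls to the robot, and variables do not carry over. Pictures are saved under pics/ and viewed, on a budget of 14 in all, crops included, one or two more only if the job needs it, and the job is handed in when it is done.

```bash
mkdir -p pics && python3 - <<'E'
from bench import env, kinematics, monitor, eyes, job
import cv2,numpy as np
for n in("top","side"):
    f=eyes.grab_frame(n); cv2.imwrite(f"pics/{n}0.png",f["frame"][:,:,::-1]); print(n,f["mtx"].tolist(),np.round(f["view"],4).tolist())
    np.savez(f"pics/{n}0.npz",**f)
s=monitor.sense();print(s["clock"],s["position"],s["ee_rot"],env.hold_point_z)
E
```

```text
top [[425.8229559779343, 0.0, 314.71141524171423], [0.0, 425.8229559779343, 199.37572498816925], [0.0, 0.0, 1.0]] [[-0.0053, -0.9999, -0.0153, 0.0284], [-0.9938, 0.007, -0.1112, 0.56], [0.1113, 0.0146, -0.9937, 0.7818], [0.0, 0.0, 0.0, 1.0]]
side [[488.8215275729228, 0.0, 325.90864488902463], [0.0, 488.8215275729228, 189.41814311952777], [0.0, 0.0, 1.0]] [[0.9534, -0.3017, -0.007, -0.5225], [-0.2079, -0.6398, -0.7399, 0.1857], [0.2187, 0.7068, -0.6727, 0.7085], [0.0, 0.0, 0.0, 1.0]]
0.1 [ 0.12671248 -0.50924934  0.23079277] [ 0.43581243  0.5573523  -0.43517086  0.55682337] 0.0187
```

View pics/top0.png

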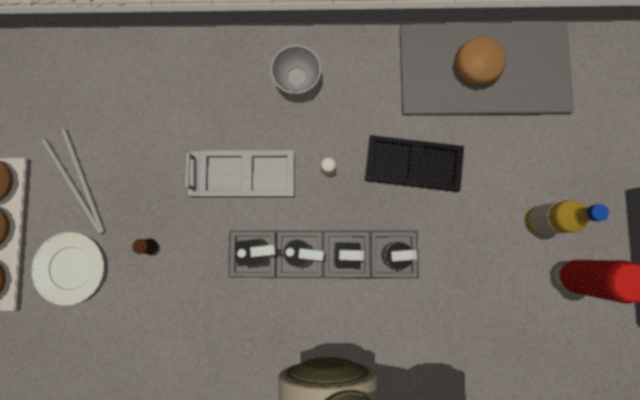

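View pics/side0.png

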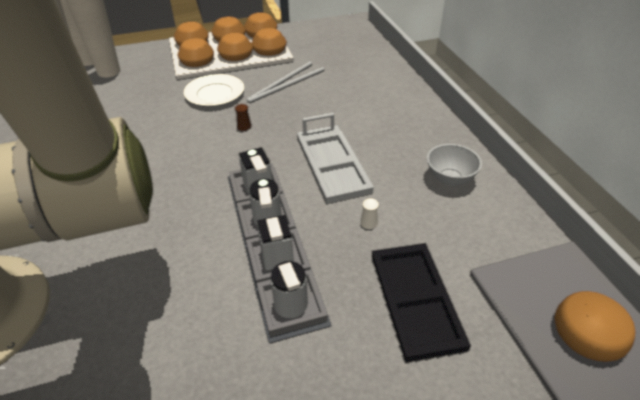

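Left-to-right the row looks like square, round, square, round; zooming in on the lids (row spans roughly columns 228–418, rows 230–278 in the top view) will show the slides.

```bash
python3 - <<'E'
import cv2,numpy as np
a=np.load("pics/top0.npz")["frame"][:,:,::-1];b=np.load("pics/side0.npz")["frame"][:,:,::-1]
A=cv2.resize(a[225:285,222:424],(800,238),interpolation=cv2.INTER_CUBIC)
B=cv2.resize(b[140:340,225:335],(198,360),interpolation=cv2.INTER_CUBIC)
c=np.zeros((598,800,3),np.uint8);c[:238]=A
g=lambda im:np.clip(im.astype(float)*1.3,0,255).astype(np.uint8)
c[238:598,:396]=cv2.resize(b[140:245,225:340],(396,360),interpolation=cv2.INTER_CUBIC)
c[238:598,404:800]=cv2.resize(b[215:320,225:340],(396,360),interpolation=cv2.INTER_CUBIC)
cv2.imwrite("pics/crop1.png",g(c))
E
```

```text
(no output)
```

View pics/crop1.png

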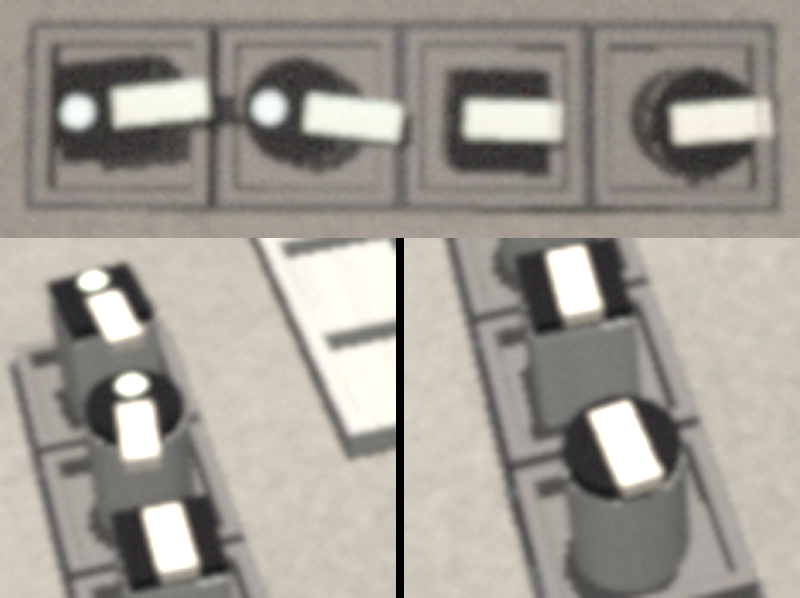

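The zoom shows, left to right: square with mouth bared (out), round with mouth bared (out), square in, round in. So square_out and round_out go to the tray, left and right; square_in and round_in go to the rack, left and right. Next I'll measure the slides, holders and racks.

```bash
cat > h.py <<'E'
import numpy as np,cv2
def load(n): d=np.load(f"pics/{n}.npz"); return d["frame"],d["mtx"],d["view"]
def rays(px,K,V):
    px=np.atleast_2d(np.asarray(px,float)); d=np.c_[px,np.ones(len(px))]@np.linalg.inv(K).T@V[:3,:3]
    return -V[:3,:3].T@V[:3,3], d
def plane(px,K,V,z):
    o,d=rays(px,K,V); return o+d*((z-o[2])/d[:,2])[:,None]
def tri(p,q,A,B):
    P=[K@V[:3] for K,V in(A,B)]; X=cv2.triangulatePoints(P[0],P[1],np.float64(p).reshape(2,1),np.float64(q).reshape(2,1))
    return (X[:3]/X[3]).ravel()
def blobs(mask,box,amin=30):
    x0,y0,x1,y1=box; m=np.zeros_like(mask); m[y0:y1,x0:x1]=mask[y0:y1,x0:x1]
    cs,_=cv2.findContours(m,cv2.RETR_EXTERNAL,cv2.CHAIN_APPROX_NONE)
    return [c.reshape(-1,2) for c in cs if cv2.contourArea(c)>=amin]
def rect(xy): # world rect: centre, (along x, along y) size mm, yaw of y axis from world y
    (cx,cy),s,a=cv2.minAreaRect(np.float32(xy[:,:2]*1000)); b=cv2.boxPoints(((cx,cy),s,a))
    e=[b[1]-b[0],b[2]-b[1]]; e.sort(key=lambda v:abs(v[1])); v=e[1]*np.sign(e[1][1])
    return np.array([cx,cy]),(np.linalg.norm(e[0]),np.linalg.norm(v)),np.arctan2(-v[0],v[1])
E
python3 - <<'E'
from h import *
T,KT,VT=load("top0");S,KS,VS=load("side0")
print("camT",rays([0,0],KT,VT)[0])
gT=T.min(2);gS=S.min(2)
def show(n,g,lo,hi,box,z,K,V,am):
    for c in blobs(cv2.inRange(g,lo,hi),box,am):
        w=plane(c,K,V,z);r=rect(w);print(n,c.mean(0).round(),"ctr",r[0].round(1),"size",np.round(r[1],1),"yaw %.3f"%r[2])
show("slide",gT,165,255,(225,225,425,285),.085,KT,VT,40)
show("tray",T.max(2),0,45,(355,125,475,200),.016,KT,VT,500)
show("rack",gT,110,255,(175,140,305,205),.016,KT,VT,500)
show("lid",T.max(2),0,55,(225,225,425,285),.082,KT,VT,60)
print(np.percentile(gT[230:278,228:418],[5,25,50,75,95]), T[160,430],T[155,197],T[170,220],T[220,330],T[232,300],T[250,268],gT[252,262])
for c in blobs(cv2.inRange(gS,165,255),(225,140,335,340),20): print("side slide",cv2.minAreaRect(np.float32(c)),c[c[:,1].argmax()])
E
```

```text
camT [0.46973208 0.01309438 0.83957706]
slide [402. 255.] ctr [ 455.4 -129.1] size [13.  34.2] yaw 0.078
slide [351. 255.] ctr [456.4 -39. ] size [12.2 38.6] yaw -0.005
slide [311. 254.] ctr [457.1  31.6] size [14.2 39.2] yaw -0.104
slide [262. 250.] ctr [464.5 116.9] size [13.6 38. ] yaw 0.105
tray [414. 163.] ctr [ 631.5 -169.9] size [ 89.4 181.7] yaw -0.125
rack [244. 180.] ctr [617.8 174.2] size [127.8 257.1] yaw -0.007
lid [397. 256.] ctr [ 453.9 -120.6] size [44.  44.6] yaw 0.103
lid [346. 255.] ctr [455.5 -32.2] size [42.1 42.2] yaw -0.017
lid [296. 253.] ctr [459.5  58.7] size [42.1 37.1] yaw -0.003
lid [249. 253.] ctr [460.1 137.5] size [43.  54.7] yaw 0.085
[ 42.  79.  98. 107. 177.] [34 29 30] [156 152 145] [160 154 148] [124 117 110] [107 102 101] [193 195 184] 181
side slide ((288.7586669921875, 274.60345458984375), (23.766468048095703, 11.94888687133789), 66.80140686035156) [288 286]
side slide ((273.9706115722656, 226.8823699951172), (18.675243377685547, 11.156637191772461), 75.96376037597656) [271 236]
side slide ((264.58538818359375, 195.76829528808594), (16.012571334838867, 10.270133018493652), 83.6598129272461) [262 204]
side slide ((262.5, 182.5), (5.0, 7.0), 90.0) [261 185]
side slide ((257.9000244140625, 162.3000030517578), (14.758047103881836, 9.391485214233398), 63.43495178222656) [257 169]
side slide ((251.5, 151.5), (7.0, 5.0), 0.0) [249 154]
side slide ((317.5, 167.5), (55.0, 33.0), 90.0) [327 195]
```

The slide-tip estimates and the lid outlines agree within about 2 mm, and the tray fits 90×186. The rack mask leaked into the background, so I'll redo it and check the heights by triangulation.

```bash
python3 - <<'E'
from h import *
T,KT,VT=load("top0");S,KS,VS=load("side0")
gT=cv2.GaussianBlur(T,(3,3),0).min(2)
for th in(126,132):
  m=cv2.morphologyEx(cv2.inRange(gT,th,255),cv2.MORPH_OPEN,np.ones((3,3)))
  for c in blobs(m,(175,140,305,205),500):
    w=plane(c,KT,VT,.016); w2=w[w[:,1]<.215]
    for q in(w,w2): r=rect(q);print("rack",r[0].round(1),np.round(r[1],1),"yaw %.3f"%r[2], "y range",q[:,1].min().round(4),q[:,1].max().round(4))
# pockets in the steel rack: edges of the floor via holes
cs,h=cv2.findContours(cv2.inRange(T[140:205,175:305].min(2),136,255),cv2.RETR_CCOMP,cv2.CHAIN_APPROX_NONE)
for c in cs:
    if cv2.contourArea(c)>300: r=rect(plane(c.reshape(-1,2)+[175,140],KT,VT,.012));print("part",r[0].round(1),np.round(r[1],1),"yaw %.3f"%r[2])
A=(KT,VT);B=(KS,VS)
def cen(g,box):
    out=[]
    for c in blobs(cv2.inRange(g,165,255),box,20): out.append(cv2.minAreaRect(np.float32(c))[0])
    return out
t=sorted(cen(T.min(2),(225,225,425,285)));s=cen(S.min(2),(225,140,335,340))
s=[p for p in s if p[0]<295 and not(abs(p[1]-182.5)<1 or abs(p[1]-151.5)<1)];s.sort(key=lambda p:p[1])
for a,b in zip([p for p in t],s): print("slide 3D",tri(a,b,A,B).round(4))
E
```

```text
rack [616.4 170.5] [ 89.7 205.4] yaw -0.009 y range 0.0675 0.2735
rack [616.1 141.2] [ 89.7 146.7] yaw -0.009 y range 0.0675 0.2143
rack [617.4 170.2] [ 87.7 202.1] yaw -0.007 y range 0.0694 0.2715
rack [617.2 141.7] [ 87.7 145.2] yaw -0.007 y range 0.0694 0.2143
part [618.  171.9] [ 88. 205.] yaw -0.007
part [633.4 222.5] [ 56.  101.5] yaw 0.796
slide 3D [0.465  0.1604 0.048 ]
slide 3D [ 0.467   0.1294 -0.0083]
slide 3D [ 0.467   0.0772 -0.04  ]
slide 3D [ 0.4705  0.0335 -0.1283]
```

```bash
cat > r.py <<'E'
import numpy as np
from scipy.spatial.transform import Rotation as R
from bench import env, kinematics, monitor, eyes, job
C=dict(square_out=(.4618,.1428,.105),round_out=(.4600,.0594,-.104),square_in=(.4564,-.0330,-.005),round_in=(.4537,-.1198,.078))
RK=dict(serving=(.6175,.161,-.008),tray=(.6325,-.1705,-.125))
D=dict(square_out=("tray",1),round_out=("tray",-1),square_in=("serving",1),round_in=("serving",-1))
def quat(yaw,s=1):
    x=np.array([0,0,-1.]);z=s*np.array([np.cos(yaw),np.sin(yaw),0]);return R.from_matrix(np.c_[x,np.cross(z,x),z]).as_quat()
def dest(n):
    k,s=D[n];x,y,a=RK[k];return x-.045*s*np.sin(a),y+.045*s*np.cos(a),a
ZG=.031;ZH=.17
E
python3 - <<'E'
from r import *
from h import *
T,KT,VT=load("top0");S,KS,VS=load("side0")
t=sorted(cv2.minAreaRect(np.float32(c))[0] for c in blobs(cv2.inRange(T.min(2),165,255),(225,225,425,285),40))
s=[(257.9,162.3),(264.6,195.8),(274,226.9),(288.8,274.6)]
for a,b in zip(t,s): print("slide 3D",tri(a,b,(KT,VT),(KS,VS)).round(4))
for n,c in C.items():
    d=dest(n);print(n,np.round(d,4))
    for sg in(1,-1):
        print(sg,[None if (q:=kinematics.ik([p[0],p[1],z],quat(p[2],sg))) is None else round(q[5],2) for p in(c,d) for z in(ZG,ZH,.2)])
E
```

```text
slide 3D [0.464  0.1175 0.0819]
slide 3D [0.4568 0.0318 0.0815]
slide 3D [ 0.4558 -0.0392  0.0816]
slide 3D [ 0.455  -0.1301  0.0796]
square_out [ 0.6381 -0.1259 -0.125 ]
1 [np.float64(-0.05), np.float64(-0.05), np.float64(-0.05), np.float64(-0.25), np.float64(-0.25), np.float64(-0.25)]
-1 [None, None, None, None, None, None]
round_out [ 0.6269 -0.2151 -0.125 ]
1 [np.float64(-0.02), np.float64(-0.02), np.float64(-0.02), np.float64(-0.38), np.float64(-0.38), np.float64(-0.38)]
-1 [None, None, None, np.float64(2.76), np.float64(2.76), np.float64(2.76)]
square_in [ 0.6179  0.206  -0.008 ]
1 [np.float64(-0.32), np.float64(-0.32), np.float64(-0.32), np.float64(0.15), np.float64(0.15), np.float64(0.15)]
-1 [np.float64(2.82), np.float64(2.82), np.float64(2.82), None, None, None]
round_in [ 0.6171  0.116  -0.008 ]
1 [np.float64(-0.59), np.float64(-0.59), np.float64(-0.59), np.float64(0.01), np.float64(0.01), np.float64(0.01)]
-1 [np.float64(2.55), np.float64(2.55), np.float64(2.55), None, None, None]
```

Slides triangulate to about z=0.081 (expected 0.082–0.086), and all poses are reachable. Starting with round_in.

```bash
cat >> r.py <<'E'
def go(n,zfast=.042):
    c=C[n];d=dest(n);q=quat(c[2]);p=quat(d[2])
    env.reach([c[0],c[1],ZH],q); env.movel([c[0],c[1],ZG],velocity=.2)
    env.close_gripper(effort=50); s=monitor.sense(); print(n,"gap",round(s["finger_gap"],3))
    env.movel([c[0],c[1],ZH],velocity=.2); print("lift F",np.round(monitor.sense()["contact_force"],1),"gap",round(monitor.sense()["finger_gap"],3))
    env.reach([d[0],d[1],ZH],p); env.movel([d[0],d[1],zfast],velocity=.2)
    hit=env.movel([d[0],d[1],.020],velocity=.03,guard=5); s=monitor.sense()
    print("hit",hit,"z",round(s["position"][2],4),np.round(s["contact_force"],1))
    return d
def let(d):
    env.release(); env.movel([d[0],d[1],ZH],velocity=.2); print("t",monitor.sense()["clock"])
def snap(tag):
    import cv2
    for n in("top","side"):
        f=eyes.grab_frame(n);np.savez(f"pics/{n}{tag}.npz",**f);cv2.imwrite(f"pics/{n}{tag}.png",f["frame"][:,:,::-1])
E
python3 - <<'E'
from r import *
env.movel([.1,-.42,.25]); d=go("round_in"); snap(1); print(monitor.sense()["clock"])
E
```

```text
round_in gap 0.576
lift F [-0.2  0.  -4. ] gap 0.576
hit True z 0.028 [-1.7  0.1  5.8]
7.2417
```

View pics/side1.png

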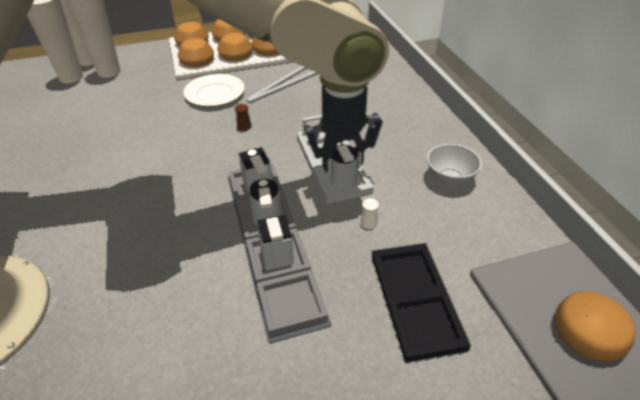

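The side view shows the round canister in the rack's right pocket (about 343,165), upright. Contact came at z=0.028, which matches the floor at 4 mm (the rim would have been 0.039). Releasing it and doing the next one.

```bash
python3 - <<'E'
from r import *
let(dest("round_in")); d=go("square_in"); let(d); d=go("round_out"); let(d); env.reach([.46,.1428,ZH],quat(.105)); snap(2)
E
```

```text
t 8.5667
square_in gap 0.535
lift F [-0.5  0.1 -2.7] gap 0.535
hit True z 0.0276 [-1.  -0.3  4. ]
t 15.35
round_out gap 0.57
lift F [ 0.4 -0.3 -2.7] gap 0.571
hit True z 0.028 [-2.2  1.1  6. ]
t 22.2
```

View pics/side2.png

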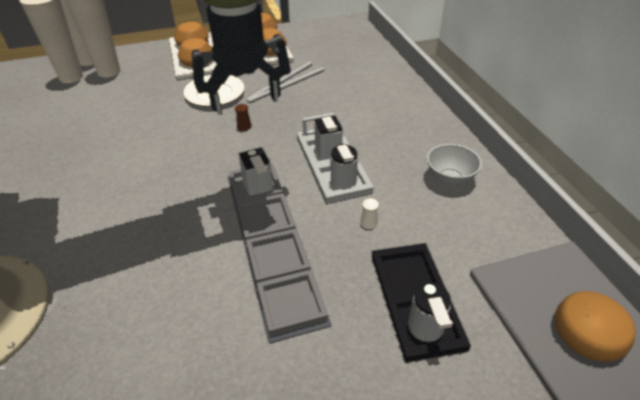

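View pics/top2.png

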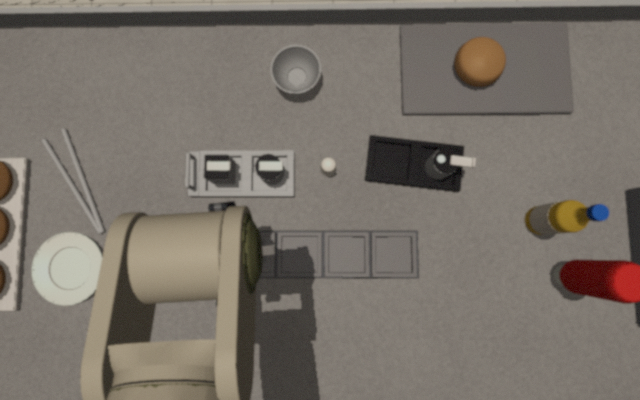

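The steel rack holds the square canister on the left (218,167) and the round one on the right (270,169). The tray's right pocket holds round_out, upright, with its slide pointing to the robot's right (tip about 475,162). Square_out is still in the row, so I'll move it, then retreat and look again.

```bash
python3 - <<'E'
from r import *
d=go("square_out"); let(d); env.reach([.30,.02,.25],quat(0)); env.hold(.3); snap(3); print(monitor.sense()["clock"])
import cv2
a=np.load("pics/top3.npz")["frame"][120:205,175:485,::-1];b=np.load("pics/side3.npz")["frame"][:,:,::-1]
c=np.zeros((590,800,3),np.uint8);c[:219]=cv2.resize(a,(800,219),interpolation=cv2.INTER_CUBIC)
c[219:569,:300]=cv2.resize(b[105:210,290:380],(300,350));c[219:569,310:690]=cv2.resize(b[235:370,355:502],(380,350))
cv2.imwrite("pics/crop3.png",cv2.convertScaleAbs(c,alpha=1.5))
E
```

```text
square_out gap 0.531
lift F [ 0.7  0.1 -3.3] gap 0.531
hit True z 0.0276 [-1.   0.4  4.1]
t 30.0333
31.8417
```

View pics/crop3.png

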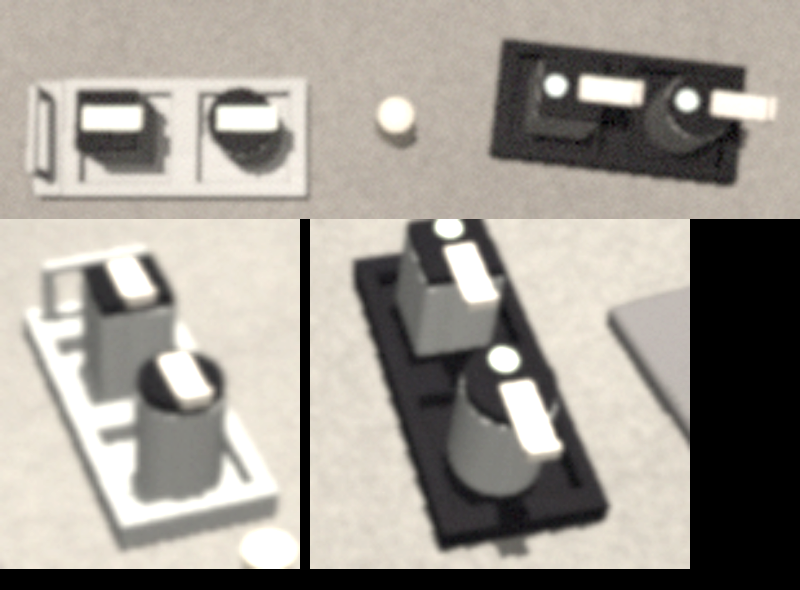

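View pics/side3.png

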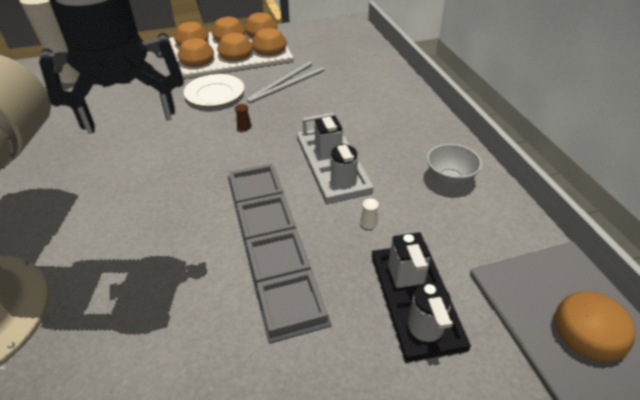

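All four stand upright in their own pockets, the slides still point right, and the row and gripper are clear.

```bash
python3 -c "
from bench import job; job.hand_in()"
```

```text
the job is handed in; nothing more can be done
```

All four canisters are in their racks, and the job is handed in. It took about 32 s of the 96 s allowed.

| Rack | Left pocket | Right pocket |
|---|---|---|
| Steel serving rack (slides pushed in) | square | round |
| Black refill tray (slides pulled out) | square | round |

That keeps the left-to-right order of the row, which was square out, round out, square in, round in.

- **Placing:** each one met the pocket floor with the TCP at 27.6–28.0 mm. About 27 mm was expected on the floor, and about 39 mm if it had landed on the rim.
- **Final pictures:** both views show all four upright in their own pockets, slides still facing right, the row's holders empty and the robot clear.
- **Forces:** the contact force I printed at each lift and set-down stayed at or below 6 N; I did not log it continuously.
- **Measurement disagreements:** the first outline of the steel rack leaked into the background, so I redid it. The slide heights from the two views came out 2–6 mm below the 86 mm top of the lug. The centres worked out from the slide ends and from the lid outlines agreed within about 2 mm.

I used 8 of the 14 pictures.

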